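# Empty the mill's tipping skip of spent block stubs

## Task

Push the steel skip right over by its push bar, past its catch, and let all five spent block stubs slide out into the white tray. Then ease the empty skip back upright, under control all the way and never letting it drop or swing back by itself, and press it home past the catch. Leave the carton, bowl, brush and bottle where they are.

Things in the scene. Friction and masses are not known exactly. Their poses are not given: they have to be found in the camera images.
- skip (a joint): Tipping angle of the skip, rad: 0 upright, home in its catch; grows as it tips towards the tray; 1.5 = right over, on its front buffers. It weighs 0.75 kg and is over-centre: below about 1.0 its weight carries it back, above that it falls right over and stays. The catch acts from 0 to 0.16, both ways: coming back, the skip stops at about 0.16 and must be pressed on until it snaps home.
- skip_catch (a point): Nose of the spring plunger on the stand, 76 mm behind the axle at axle height, beside the skip: the catch. A nub on the skip's side rides over it, in both directions. Tipping out of it takes about 5 N at the push bar, pressing back past it some 1 to 3 N.
- skip_bar (a point): Middle of the push bar, moving with the skip: level round steel bar 14 mm thick, free all round for 100 mm of its length, on two uprights above the rear wall. From the axle, upright: 105 mm behind, 125 mm up; it swings over the top (radius 163 mm) to 117 mm in front, 114 mm up. The rear wall's rim is 39 mm below and 23 mm ahead of it upright; tipped, 27 mm below and 39 mm behind.
- skip_axle (a point): Middle of the skip's axle, a fixed point of the stand, 145 mm above the bench. The axle is level and lies along the stand's y; the skip turns about it.
- stand: Grey stand, fixed to the bench, that carries the open stainless-steel skip (132 mm wide) between two cheeks 172 mm apart over their outsides. Origin on the bench under the axle's middle; x = level direction of pouring, towards the tray ('ahead'), y along the axle, z up. Base plate from x = -145 to +5 mm. Upright, the skip reaches from x = -85 to +82 mm; its rear rim is 231 mm above the bench.
- tray: Loose open white plastic collecting tray, 200 mm (x) by 220 mm (y), 55 mm high, walls 4 mm, 0.5 kg; origin under the middle of its floor. It already stands in the right place under the skip's pouring lip, which comes down to 68 mm above the bench.
- stub1: One of five spent block stubs lying in the skip: rest of an ivory ceramic block 14 mm square with a steel flange and a thin steel mandrel pin, about 30 mm long over all, 12 g. Origin in the middle of its length, at the underside of the lying stub; x along the pin.
- stub2: One of five spent block stubs lying in the skip: rest of an ivory ceramic block 14 mm square with a steel flange and a thin steel mandrel pin, about 30 mm long over all, 12 g. Origin in the middle of its length, at the underside of the lying stub; x along the pin.
- stub3: One of five spent block stubs lying in the skip: rest of an ivory ceramic block 14 mm square with a steel flange and a thin steel mandrel pin, about 30 mm long over all, 12 g. Origin in the middle of its length, at the underside of the lying stub; x along the pin.
- stub4: One of five spent block stubs lying in the skip: rest of an ivory ceramic block 14 mm square with a steel flange and a thin steel mandrel pin, about 30 mm long over all, 12 g. Origin in the middle of its length, at the underside of the lying stub; x along the pin.
- stub5: One of five spent block stubs lying in the skip: rest of an ivory ceramic block 14 mm square with a steel flange and a thin steel mandrel pin, about 30 mm long over all, 12 g. Origin in the middle of its length, at the underside of the lying stub; x along the pin.
- carton: Bystander: open paper carton of new blocks, 95 x 62 x 30 mm with its flap standing up, origin under its middle.
- bowl: Bystander: blue glass bowl, 140 mm wide, 55 mm high, origin under its middle.
- brush: Bystander: hand brush lying on the bench; origin on its underside, x along it.
- bottle: Bystander: white bottle with a blue cap, 60 mm thick, 150 mm high, origin under its middle.

How it is judged:
On the way:
1. the skip is tipped right over and all five stubs lie in the tray (value of joint skip above 1.35 rad and x of stub1 in the frame of tray between -0.096 and 0.096 m and y of stub1 in the frame of tray between -0.106 and 0.106 m and z of each of stub1, stub2, stub3, stub4, stub5 in the frame of tray below 0.05 m and x of stub2 in the frame of tray between -0.096 and 0.096 m and y of stub2 in the frame of tray between -0.106 and 0.106 m and x of stub3 in the frame of tray between -0.096 and 0.096 m and y of stub3 in the frame of tray between -0.106 and 0.106 m and x of stub4 in the frame of tray between -0.096 and 0.096 m and y of stub4 in the frame of tray between -0.106 and 0.106 m and x of stub5 in the frame of tray between -0.096 and 0.096 m and y of stub5 in the frame of tray between -0.106 and 0.106 m), for 0.2 s.
At the end, for the whole second after the job is handed in: The skip is back upright, home behind its catch (within 0.04 rad) and at rest, and all five stubs lie at rest inside the tray (value of joint skip below 0.04 rad and velocity of joint skip between -0.1 and 0.1 rad/s and x of stub1 in the frame of tray between -0.096 and 0.096 m and y of stub1 in the frame of tray between -0.106 and 0.106 m and z of each of stub1, stub2, stub3, stub4, stub5 in the frame of tray below 0.05 m and x of stub2 in the frame of tray between -0.096 and 0.096 m and y of stub2 in the frame of tray between -0.106 and 0.106 m and x of stub3 in the frame of tray between -0.096 and 0.096 m and y of stub3 in the frame of tray between -0.106 and 0.106 m and x of stub4 in the frame of tray between -0.096 and 0.096 m and y of stub4 in the frame of tray between -0.106 and 0.106 m and x of stub5 in the frame of tray between -0.096 and 0.096 m and y of stub5 in the frame of tray between -0.106 and 0.106 m and linear speed of each of stub1, stub2, stub3, stub4, stub5 below 0.05 m/s); the robot touches nothing.
It fails at once if the skip drops or swings back: it returns faster than 2.5 rad/s anywhere before it reaches the catch (above 0.2 rad) (value of joint skip between 0.2 and 1.35 rad and velocity of joint skip below -2.5 rad/s).
It fails at once if a bystander (carton, bowl, brush or bottle) is moved by more than 40 mm (distance of any of carton, bowl, brush, bottle from where it was at the start of the episode above 0.04 m).
It also fails if it takes over 48 s, if anything falls off the work surface, if the arm or the gripper's body presses on something with over 40 N, if the wrist force passes 120 N, or if a joint passes its speed limit or range.

## Robot

A 6-joint arm with a two-finger parallel gripper is mounted at the origin on the work surface. World frame = base frame: x ahead of the robot, y to its left, z up, the work surface at z = 0. Lengths are in m, angles in rad, forces in N, time in s.
With the tool pointing down it reaches from about 0.25 to 0.8 m from the base axis. Payload 3.9 kg.
Tool frame: the origin (TCP) lies at the very end of the fingers, on their centre line; the grasp point (between the pads) lies grip_depth behind it (grip_depth is the distance from the TCP to the grasp point, in m); z points along the fingers, y is the line along which they close (so a half turn about z gives the same grasp; the last joint's range is limited). The gripper opens to 85 mm and grips with 20 to 120 N. Pads are 22 mm wide; open, the fingers measure 114 mm over their backs; the gripper's body (76 mm by 85 mm) begins 54 mm behind the grasp point. The pads swing forward as they close: fully open they stand 13 mm farther back than shut.
Start: joints at [1.304, 0.26, -0.138, 1.173, 0, 1.571], TCP at [0.138, 0.506, 0.231] pointing down, gripper open.
Joint ranges: [-2.78, 2.78], [-0.83, 1.72], [-1.28, 1.37], [-1.9, 2.12], [-1.57, 1.48], [-3.14, 3.14]. Speed limits (rad/s): [2.57, 2.57, 3.14, 3.14, 3.14, 3.14].

## Interface

Orientations are given as a rotation vector (axis times angle).
In Python, from station import * gives the robot as it stands.
- The arm moves only by the tool send_rows, never from a script. Its arguments are lists of equal length, an entry for each row: "turn": the turn, a rotation vector about the tool's x, y, z in degrees, a list of three; "delta_pos": the shift along the tool's x, y, z in m, a list of three; "fingers": the finger opening in m, from 0 to 0.0854. In form: {"turn": [[rx, ry, rz], ...], "delta_pos": [[dx, dy, dz], ...], "fingers": [fingers, ...]}. A call has 1 to 5 rows; each row is the pose to reach, as a shift and turn from the pose commanded when the call began, along the tool's axes at that moment; what a row does not reach only later rows make up. A row lasts 1/12 s, in which the tool goes at most 41.7 mm and 7.16 degrees, less where a joint would pass 70% of its speed; a pose out of reach is approached as far as the arm can. A call with a gripper value outside its range is refused whole. The fingers move at their own pace and stop on an object; "squeeze" is the grip in N (left out, the last holds). Time passes only in rows, so rows that repeat a pose let the fingers close. It gives the time, the measured TCP pose, the force, the opening and the grip force at its end, in the units of the state.
- read_state(): the state, without advancing time (a new reading comes with each control period).
- capture(name): name is "scene" or "side" or "wrist"; returns (picture, depth): 384x512x3 uint8, red, green, blue; 384x512 float32, m along the optical axis (not along the pixel's ray), 0 where there is no reading.
- calibration(name): a dict with "intrinsics" (3x3 intrinsics, pixels), "eye" and "orientation" of the camera in the world. Camera axes: x right, y up, looking along -z (the intrinsics and any distortion apply to the point x, -y, -z); pixel columns grow to the right and rows downward; lengths in m; the calibration is good to about 2 mm. A picture is of the moment at which its call begins: read the wrist's pose just before it. calibration takes no time and is no camera call; for the wrist camera it gives the pose at the moment of the call.
- job_done(): hands the job in; it is judged then, once.
The state is a dict: "clock": time; "qpos": joint angles; "dq": joint speeds; "tau": joint torques, N m; "tcp_pos": TCP position; "tcp_rot": TCP orientation; "ft_force": force on the tool from outside, world axes, zero at the start; "moment": the same for the moment, N m; "grip_width": opening from 0.0 (shut) to 1.0 (fully open); "grasp_force": force on a finger pad.
Only numpy, scipy, OpenCV 4.12 (cv2) and the standard library are available. Lean on these libraries where they do the work, as an engineer would, in place of code of your own. Each camera call takes 0.05 s, during which the arm holds its last target. There are 200 camera calls.

## Working session

There is one attempt and no reset: what is moved stays moved. The work goes in short steps, Python scripts to look and compute and a tool call to move; the robot and the scene stay as the last step left them, time stands still between calls to the robot, and variables do not carry over. Pictures are saved under pics/ and viewed, at most 10 in all, crops included, and the job is handed in when it is done.

Besides the shell and the picture viewer there is one more tool, called after "Request:" in YAML: its name, and indented under it one key for each argument. send_rows: Moves the arm, as the interface text tells. Its arguments: {"type":"object","properties":{"turn":{"type":"array"},"delta_pos":{"type":"array"},"fingers":{"type":"array"},"squeeze":{"type":"number"}},"required":["turn","delta_pos","fingers"]}

```bash
mkdir -p pics
cat > h.py <<'E'
from station import *
import numpy as np, cv2
from scipy.spatial.transform import Rotation as R
def cal(n):
    c=calibration(n); o=np.array(c["orientation"],float)
    Rm=o if o.shape==(3,3) else (R.from_rotvec(o).as_matrix() if o.size==3 else R.from_quat(o).as_matrix())
    return np.array(c["intrinsics"]),np.array(c["eye"]),Rm
def pt(n,D,u,v):
    K,e,Rm=cal(n); d=D[int(v),int(u)]
    p=np.array([(u-K[0,2])/K[0,0]*d,-(v-K[1,2])/K[1,1]*d,-d]); return e+Rm@p
def cloud(n,D):
    K,e,Rm=cal(n); v,u=np.indices(D.shape)
    P=np.stack([(u-K[0,2])/K[0,0]*D,-(v-K[1,2])/K[1,1]*D,-D],-1); return P@Rm.T+e
E
python3 - <<'E'
from h import *
print(read_state()); print(calibration("scene"))
for n in("scene","side"):
    I,D=capture(n); np.save(n+".npy",D); cv2.imwrite(f"pics/{n}0.png",cv2.resize(I[...,::-1],(800,600)))
E
```

```text
{'clock': 0.0, 'qpos': array([ 1.30399632e+00,  2.60673643e-01, -1.39381032e-01,  1.17269994e+00,
       -7.08123913e-06,  1.57080245e+00]), 'dq': array([0.00046954, 0.00209636, 0.0007038 , 0.00086858, 0.0017128 ,
       0.00131196]), 'tau': array([-8.12413837e-04, -4.05675995e+01,  2.53922635e+01,  1.89298595e-02,
       -2.35129000e-04,  9.89218734e-06]), 'tcp_pos': array([0.13823527, 0.50576213, 0.23046582]), 'tcp_rot': array([-4.17822216e-01, -3.11342695e+00,  3.04997137e-03]), 'ft_force': array([ 1.0369462 ,  0.39197952, -0.1866952 ]), 'moment': array([-0.01062217,  0.04271816,  0.01823412]), 'grasp_force': 0.0, 'grip_width': 0.9989184352858659}
{'intrinsics': array([[362.7467536 ,   0.        , 260.06052803],
       [  0.        , 362.7467536 , 192.95606823],
       [  0.        ,   0.        ,   1.        ]]), 'eye': array([0.79280915, 0.3990217 , 0.78622469]), 'orientation': array([0.23656063, 0.95801073, 2.51252643])}
```

View pics/scene0.png

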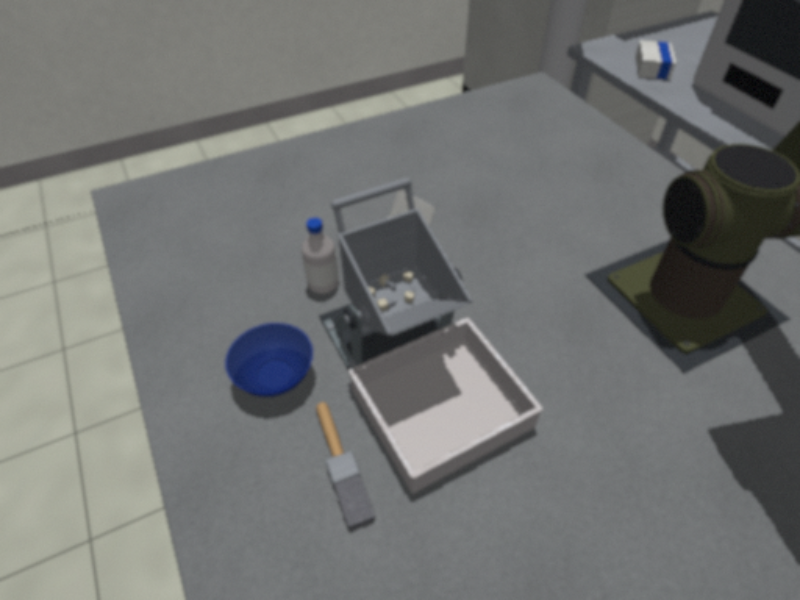

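View pics/side0.png

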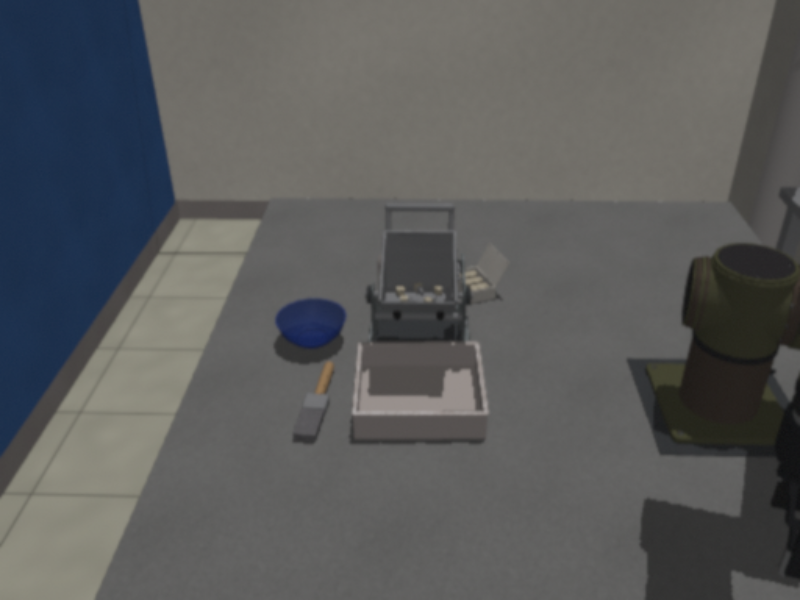

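The scene view shows the bar from (338,203) to (410,186), the skip with stubs around (390,290), and the tray around (445,395). The carton is half hidden behind the skip at (420,205), the bottle is at (320,262), and the bowl and brush are to the left. I'll measure these points next.

Run:
```python
from h import *
np.set_printoptions(precision=3,suppress=True)
def ray(n,u,v,z):
    K,e,Rm=cal(n); d=Rm@np.array([(u-K[0,2])/K[0,0],-(v-K[1,2])/K[1,1],-1]); return e+d*(z-e[2])/d[2]
s=.64
for nm,n,u,v,z in [("barL",'scene',337,204,.272),("barR",'scene',409,184,.272),("barL",'side',387,206,.272),("barR",'side',453,206,.272),
 ("trayBL",'scene',352,380,.055),("trayBR",'scene',468,324,.055),("trayFR",'scene',538,407,.055),("trayFL",'scene',413,476,.055),
 ("trayBL",'side',358,344,.055),("trayBR",'side',481,344,.055),("trayFR",'side',485,412,.055),("trayFL",'side',354,412,.055),
 ("rimL",'scene',341,236,.231),("rimR",'scene',414,212,.231),("bottlecap",'scene',315,223,.15),("cartonR",'side',500,296,0.0),("flap",'side',497,250,.07),("bowlc",'side',311,310,.055)]:
    print(nm,n,ray(n,u*s,v*s,z))
D=np.load('scene.npy');P=cloud('scene',D)
D2=np.load('side.npy');P2=cloud('side',D2)
for Q in(P,P2):
    m=(Q[...,2]>.262)&(Q[...,2]<.285)&(Q[...,1]>.3)&(Q[...,0]>.2)&(Q[...,0]<.8)
    q=Q[m]; print(len(q), q.min(0) if len(q) else'',q.max(0) if len(q) else '',np.median(q,0))
    if len(q)>10:
        c,_s,_v=cv2.fitLine(q[:,:2].astype(np.float32),cv2.DIST_HUBER,0,.01,.01)[:2],0,0; print(c)
# carton: points in neighbourhood
Q=np.concatenate([P.reshape(-1,3),P2.reshape(-1,3)])
np.save('Q.npy',Q)
```

```text
barL scene [ 0.584 -0.221  0.272]
barR scene [ 0.47  -0.216  0.272]
barL side [ 0.587 -0.222  0.272]
barR side [ 0.465 -0.224  0.272]
trayBL scene [ 0.64  -0.075  0.055]
trayBR scene [ 0.423 -0.089  0.055]
trayFR scene [0.414 0.095 0.055]
trayFL scene [0.629 0.106 0.055]
trayBL side [ 0.637 -0.087  0.055]
trayBR side [ 0.411 -0.093  0.055]
trayFR side [0.414 0.097 0.055]
trayFL side [0.628 0.103 0.055]
rimL scene [ 0.59  -0.199  0.231]
rimR scene [ 0.47  -0.199  0.231]
bottlecap scene [ 0.588 -0.338  0.15 ]
cartonR side [ 0.354 -0.349  0.   ]
flap side [ 0.359 -0.428  0.07 ]
bowlc side [ 0.74  -0.2    0.055]
0   [nan nan nan]
0   [nan nan nan]
  return _methods._mean(a, axis=axis, dtype=dtype,
  ret = um.true_divide(
```

Request:
send_rows:
  turn:
    - [0,0,-3]
    - [0,0,-6]
    - [0,0,-9]
    - [0,0,-12]
    - [0,0,-15.3]
  delta_pos:
    - [0,0,-0.035]
    - [0,0,-0.07]
    - [0,0,-0.105]
    - [0,0,-0.14]
    - [0,0,-0.17]
  fingers: [0.05,0.05,0.05,0.05,0.05]

```text
clock: 0.52
tcp_pos: [0.1383, 0.5061, 0.4033]
tcp_rot: [-0.005, 3.141, 0.001]
ft_force: [-0.7, 0.5, 0.7]
grip_width: 0.584
grasp_force: 0.0
```

Request:
send_rows:
  turn:
    - [0,0,0]
    - [0,0,0]
    - [0,0,0]
    - [0,0,0]
    - [0,0,0]
  delta_pos:
    - [-0.015,-0.029,0]
    - [-0.03,-0.058,0]
    - [-0.045,-0.087,0]
    - [-0.06,-0.116,0]
    - [-0.075,-0.145,0]
  fingers: [0.05,0.05,0.05,0.05,0.05]

```text
clock: 0.93
tcp_pos: [0.2137, 0.3599, 0.4009]
tcp_rot: [0.002, -3.141, 0.001]
ft_force: [1.0, -0.1, -0.7]
grip_width: 0.584
grasp_force: 0.0
```

Request:
send_rows:
  turn:
    - [0,0,0]
    - [0,0,0]
    - [0,0,0]
    - [0,0,0]
    - [0,0,0]
  delta_pos:
    - [-0.016,-0.029,0]
    - [-0.032,-0.058,0]
    - [-0.047,-0.087,0]
    - [-0.062,-0.116,0]
    - [-0.078,-0.145,0]
  fingers: [0.05,0.05,0.05,0.05,0.05]

```text
clock: 1.35
tcp_pos: [0.2915, 0.2148, 0.4011]
tcp_rot: [0.001, -3.141, 0.0]
ft_force: [0.9, -0.0, 0.2]
grip_width: 0.59
grasp_force: 0.0
```

Request:
send_rows:
  turn:
    - [0,0,0]
    - [0,0,0]
    - [0,0,0]
    - [0,0,0]
    - [0,0,0]
  delta_pos:
    - [-0.016,-0.029,0]
    - [-0.032,-0.058,0]
    - [-0.047,-0.087,0]
    - [-0.062,-0.116,0]
    - [-0.078,-0.145,0]
  fingers: [0.05,0.05,0.05,0.05,0.05]

```text
clock: 1.77
tcp_pos: [0.3695, 0.0698, 0.4011]
tcp_rot: [0.0, -3.141, -0.0]
ft_force: [0.4, 0.8, -0.1]
grip_width: 0.584
grasp_force: 0.0
```

Request:
send_rows:
  turn:
    - [0,0,0]
    - [0,0,0]
    - [0,0,0]
    - [0,0,0]
    - [0,0,0]
  delta_pos:
    - [-0.016,-0.029,0]
    - [-0.032,-0.058,0]
    - [-0.047,-0.087,0]
    - [-0.062,-0.116,0]
    - [-0.078,-0.145,0]
  fingers: [0.05,0.05,0.05,0.05,0.05]

```text
clock: 2.18
tcp_pos: [0.4476, -0.0752, 0.401]
tcp_rot: [-0.001, -3.141, -0.0]
ft_force: [0.2, 0.3, 0.4]
grip_width: 0.585
grasp_force: 0.0
```

Request:
send_rows:
  turn:
    - [0,0,0]
    - [0,0,0]
    - [0,0,0]
    - [0,0,0]
    - [0,0,0]
  delta_pos:
    - [-0.016,-0.029,0]
    - [-0.032,-0.058,0]
    - [-0.047,-0.087,0]
    - [-0.062,-0.116,0]
    - [-0.078,-0.145,0]
  fingers: [0.05,0.05,0.05,0.05,0.05]

```text
clock: 2.6
tcp_pos: [0.5257, -0.22, 0.4008]
tcp_rot: [-0.0, -3.141, -0.001]
ft_force: [-0.0, -0.5, -0.2]
grip_width: 0.589
grasp_force: 0.0
```

Run:
```python
from h import *
np.set_printoptions(precision=3,suppress=True)
s=read_state(); print(s['tcp_pos'],s['qpos'],s['clock'])
K,e,Rm=cal('wrist'); print(e,Rm)
I,D=capture("wrist"); np.save("w.npy",D); np.savez("wc.npz",K=K,e=e,R=Rm); cv2.imwrite("pics/w0.png",cv2.resize(I[...,::-1],(800,600)))
import station; print([ (k,getattr(station,k)) for k in dir(station) if 'grip' in k or 'depth' in k])
```

```text
[ 0.526 -0.22   0.401] [-0.396  0.342  0.417  1.647  0.    -0.396] 2.6
[ 0.441 -0.221  0.543] [[ 0.001 -0.945 -0.328]
 [ 1.     0.002 -0.001]
 [ 0.001 -0.328  0.945]]
[('grip_depth', 0.0187)]
```

View pics/w0.png

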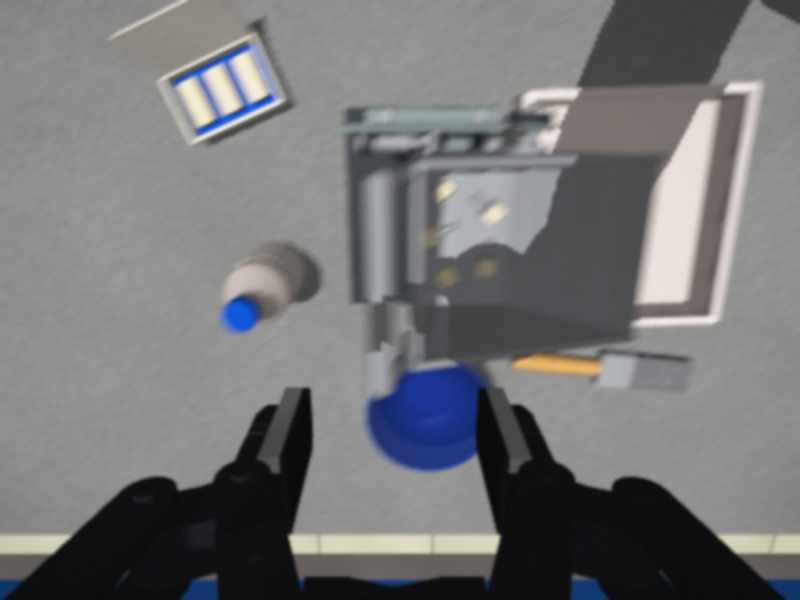

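The wrist view shows the bar running along column 381 or so, from row 165 to row 390, midway between the fingers at columns 300 and 485. The carton (220,85) and bottle (265,290) are off to the left.

Run:
```python
from h import *
np.set_printoptions(precision=3,suppress=True)
z=np.load('wc.npz');K,e,Rm=z['K'],z['e'],z['R'];D=np.load('w.npy')
def ray(u,v,zz):
    d=Rm@np.array([(u-K[0,2])/K[0,0],-(v-K[1,2])/K[1,1],-1]); return e+d*(zz-e[2])/d[2]
for u,v in[(381,165),(381,230),(381,290),(365,230),(398,230),(367,350),(398,350),(383,395)]: print(u,v,ray(u*.64,v*.64,.27),D[int(v*.64),int(u*.64)])
print(ray(413*.64,170*.64,.231),ray(413*.64,345*.64,.231), ray(437*.64,250*.64,.15))
for u,v in[(345,110),(345,300)]: print('base',ray(u*.64,v*.64,.005))
for u,v in[(755,85),(718,322)]: print('tray',ray(u*.64,v*.64,.055))
Q=np.load('Q.npy'); print(np.isfinite(Q).all(), (np.load('scene.npy')>0).mean())
```

```text
381 165 [ 0.463 -0.227  0.27 ] 0.52044123
381 230 [ 0.496 -0.227  0.27 ] 0.26928878
381 290 [ 0.529 -0.227  0.27 ] 0.27973345
365 230 [ 0.496 -0.236  0.27 ] 0.54345155
398 230 [ 0.496 -0.218  0.27 ] 0.27354968
367 350 [ 0.565 -0.236  0.27 ] 0.5936813
398 350 [ 0.565 -0.218  0.27 ] 0.29548275
383 395 [ 0.594 -0.227  0.27 ] 0.3029364
[ 0.469 -0.209  0.231] [ 0.58  -0.208  0.231] [ 0.536 -0.187  0.15 ]
base [ 0.433 -0.267  0.005]
base [ 0.627 -0.273  0.005]
tray [0.414 0.092 0.055]
tray [0.634 0.104 0.055]
True 0.9961496988932291
```

Request:
send_rows:
  turn:
    - [0,0,0]
    - [0,0,0]
    - [0,0,0]
    - [0,0,0]
    - [0,0,0]
  delta_pos:
    - [0,-0.006,0.03]
    - [0,-0.006,0.06]
    - [0,-0.006,0.1]
    - [0,-0.006,0.13]
    - [0,-0.006,0.15]
  fingers: [0.05,0.05,0.05,0.05,0.05]

```text
clock: 3.07
tcp_pos: [0.5234, -0.2236, 0.2472]
tcp_rot: [-0.0, -3.136, -0.004]
ft_force: [0.1, 1.0, 0.3]
grip_width: 0.583
grasp_force: 0.0
```

Request:
send_rows:
  turn:
    - [0,0,0]
    - [0,0,0]
    - [0,0,0]
    - [0,0,0]
  delta_pos:
    - [0,0,0]
    - [0,0,0]
    - [0,0,0]
    - [0,0,0]
  fingers: [0.028,0.028,0.028,0.028]
  squeeze: 20

```text
clock: 3.4
tcp_pos: [0.5268, -0.2249, 0.2534]
tcp_rot: [-0.001, 3.138, -0.002]
ft_force: [-0.2, -0.3, 0.1]
grip_width: 0.326
grasp_force: 0.0
```

Run:
```python
from h import *
I,D=capture("wrist"); cv2.imwrite("pics/w1.png",cv2.resize(I[...,::-1],(800,600)))
```

```text
(no output)
```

View pics/w1.png

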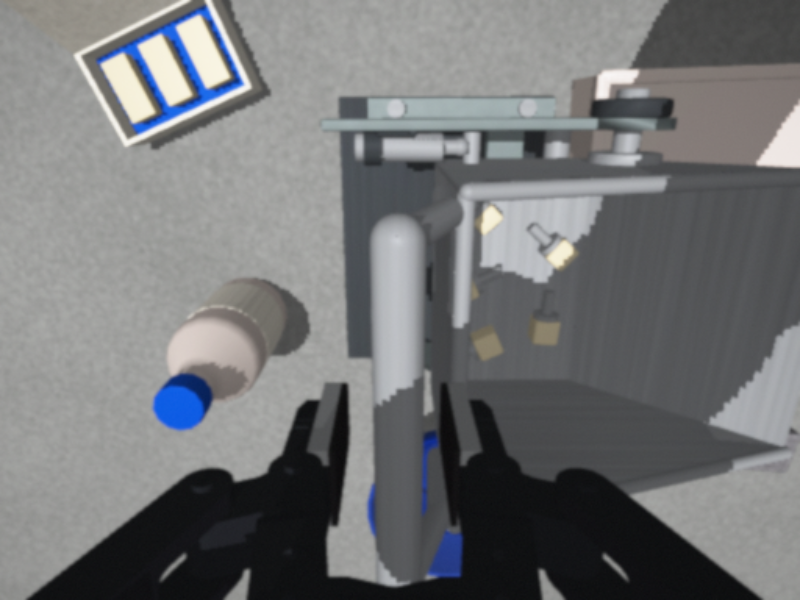

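Bar at column 399, centred between the pads (348 and 440), five stubs visible in the skip. I'll cage the bar more tightly and push it along its arc.

Request:
send_rows:
  turn:
    - [0,0,0]
    - [0,0,0]
    - [0,0,0]
    - [0,0,0]
    - [0,0,0]
  delta_pos:
    - [0,0.01,-0.005]
    - [0,0.017,-0.01]
    - [0,0.024,-0.0145]
    - [0,0.031,-0.0185]
    - [0,0.038,-0.022]
  fingers: [0.022,0.022,0.022,0.022,0.022]

```text
clock: 3.87
tcp_pos: [0.5265, -0.1866, 0.2754]
tcp_rot: [0.0, 3.138, -0.004]
ft_force: [-0.1, -3.0, 2.0]
grip_width: 0.257
grasp_force: 1.5
```

Request:
send_rows:
  turn:
    - [0,0,0]
    - [0,0,0]
    - [0,0,0]
    - [0,0,0]
    - [0,0,0]
  delta_pos:
    - [0,0.0075,-0.0033]
    - [0,0.015,-0.0063]
    - [0,0.023,-0.009]
    - [0,0.031,-0.0112]
    - [0,0.0385,-0.013]
  fingers: [0.022,0.022,0.022,0.022,0.022]

```text
clock: 4.28
tcp_pos: [0.5254, -0.1467, 0.2863]
tcp_rot: [0.001, -3.141, -0.001]
ft_force: [0.3, -1.9, 0.0]
grip_width: 0.261
grasp_force: 0.8
```

Run:
```python
from h import *
I,D=capture("side"); I2,_=capture("wrist"); cv2.imwrite("pics/m1.png",np.hstack([cv2.resize(I[100:260,170:370],(400,320))[...,::-1],cv2.resize(I2,(400,320))[...,::-1]]))
```

```text
(no output)
```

View pics/m1.png

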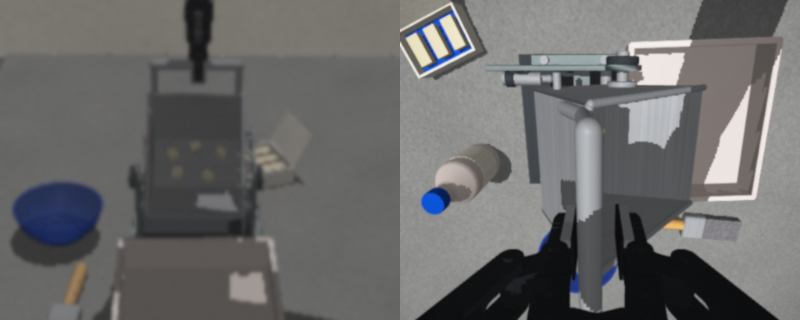

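Side view shows the skip partly tipped with five stubs inside. Wrist view shows the bar still held between the fingers. Carrying on.

Request:
send_rows:
  turn:
    - [0,0,0]
    - [0,0,0]
    - [0,0,0]
    - [0,0,0]
    - [0,0,0]
  delta_pos:
    - [0,0.008,-0.0014]
    - [0,0.016,-0.0025]
    - [0,0.0243,-0.003]
    - [0,0.0324,-0.0032]
    - [0,0.0405,-0.003]
  fingers: [0.022,0.022,0.022,0.022,0.022]

```text
clock: 4.8
tcp_pos: [0.5254, -0.1065, 0.2892]
tcp_rot: [0.001, -3.141, -0.001]
ft_force: [-0.2, -0.9, -0.0]
grip_width: 0.259
grasp_force: 0.4
```

Request:
send_rows:
  turn:
    - [0,0,0]
    - [0,0,0]
    - [0,0,0]
    - [0,0,0]
    - [0,0,0]
  delta_pos:
    - [0,0.008,0.0006]
    - [0,0.0163,0.0016]
    - [0,0.0243,0.003]
    - [0,0.0323,0.005]
    - [0,0.0402,0.007]
  fingers: [0.022,0.022,0.022,0.022,0.022]

```text
clock: 5.22
tcp_pos: [0.5254, -0.0663, 0.282]
tcp_rot: [0.001, -3.141, -0.0]
ft_force: [0.7, -0.6, -0.2]
grip_width: 0.252
grasp_force: 0.2
```

Request:
send_rows:
  turn:
    - [0,0,0]
    - [0,0,0]
    - [0,0,0]
    - [0,0,0]
    - [0,0,0]
  delta_pos:
    - [0,0.0077,0.0026]
    - [0,0.0153,0.0056]
    - [0,0.0227,0.009]
    - [0,0.03,0.0127]
    - [0,0.037,0.017]
  fingers: [0.022,0.022,0.022,0.022,0.022]

```text
clock: 5.63
tcp_pos: [0.5255, -0.0295, 0.2649]
tcp_rot: [0.001, -3.142, -0.0]
ft_force: [-0.3, -0.3, 0.1]
grip_width: 0.26
grasp_force: 0.0
```

Request:
send_rows:
  turn:
    - [0,0,0]
    - [0,0,0]
    - [0,0,0]
    - [0,0,0]
    - [0,0,0]
  delta_pos:
    - [0,0.007,0.0044]
    - [0,0.0135,0.009]
    - [0,0.02,0.0143]
    - [0,0.026,0.02]
    - [0,0.032,0.0255]
  fingers: [0.022,0.022,0.022,0.022,0.022]

```text
clock: 6.05
tcp_pos: [0.5255, 0.0022, 0.2391]
tcp_rot: [0.0, -3.141, 0.0]
ft_force: [-0.1, -0.2, -0.8]
grip_width: 0.254
grasp_force: 0.0
```

Request:
send_rows:
  turn:
    - [0,0,0]
    - [0,0,0]
    - [0,0,0]
    - [0,0,0]
    - [0,0,0]
  delta_pos:
    - [0,0,0]
    - [0,0,0]
    - [0,0,0]
    - [0,0,0]
    - [0,0,0]
  fingers: [0.022,0.022,0.022,0.022,0.022]

```text
clock: 6.47
tcp_pos: [0.5258, 0.0015, 0.2401]
tcp_rot: [0.0, 3.141, 0.0]
ft_force: [0.1, -0.2, 0.1]
grip_width: 0.258
grasp_force: 0.0
```

Run:
```python
from h import *
I,D=capture("scene"); I2,_=capture("wrist"); cv2.imwrite("pics/m2.png",np.hstack([cv2.resize(I[100:310,190:360],(400,494))[...,::-1],cv2.copyMakeBorder(cv2.resize(I2,(400,300))[...,::-1],0,194,0,0,0)]))
```

```text
(no output)
```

View pics/m2.png

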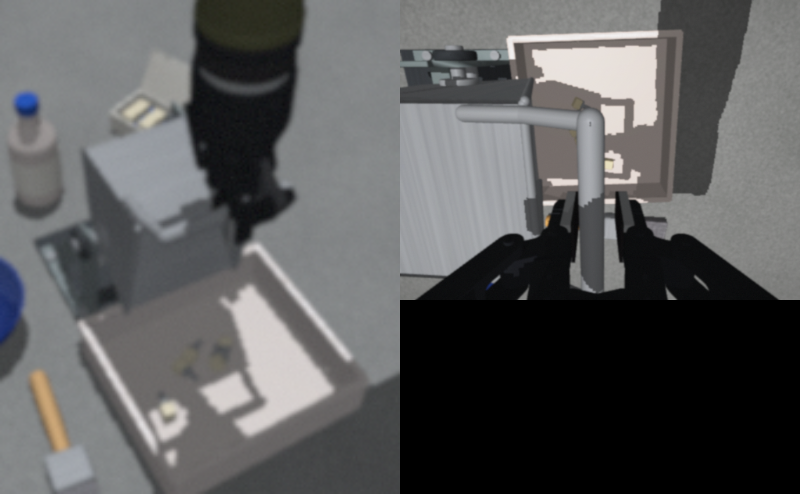

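The skip is right over. The tray shows a cluster of stubs near (205,355) and one at (168,410). I'll enlarge it to count them.

Run:
```python
from h import *
I,D=capture("scene"); I2,_=capture("side")
g=lambda a:(255*(a/255.)**.5).astype(np.uint8)
cv2.imwrite("pics/m3.png",g(np.hstack([cv2.resize(I[225:300,225:315],(400,333),interpolation=2)[...,::-1],cv2.resize(I2[205:285,220:316],(400,333),interpolation=2)[...,::-1]])))
```

```text
(no output)
```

View pics/m3.png

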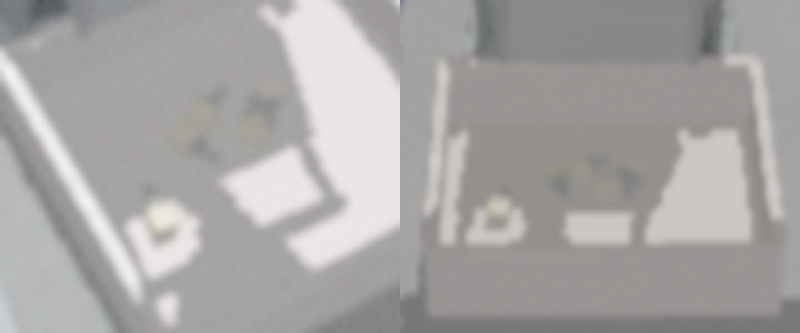

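Four shadowed stubs (two at x≈190–215, two at x≈255–270) plus one lit at (162,215): all five are in the tray. Easing the skip back.

Request:
send_rows:
  turn:
    - [0,0,0]
    - [0,0,0]
    - [0,0,0]
    - [0,0,0]
    - [0,0,0]
  delta_pos:
    - [0,-0.01,-0.0058]
    - [0,-0.016,-0.011]
    - [0,-0.0223,-0.0164]
    - [0,-0.029,-0.021]
    - [0,-0.036,-0.0255]
  fingers: [0.02,0.02,0.02,0.02,0.02]

```text
clock: 7.08
tcp_pos: [0.5259, -0.0353, 0.2663]
tcp_rot: [0.0, 3.14, -0.001]
ft_force: [-0.3, 1.6, 1.0]
grip_width: 0.237
grasp_force: 0.7
```

Request:
send_rows:
  turn:
    - [0,0,0]
    - [0,0,0]
    - [0,0,0]
    - [0,0,0]
    - [0,0,0]
  delta_pos:
    - [0,-0.007,-0.0042]
    - [0,-0.0143,-0.008]
    - [0,-0.0217,-0.0113]
    - [0,-0.0293,-0.0143]
    - [0,-0.037,-0.017]
  fingers: [0.02,0.02,0.02,0.02,0.02]

```text
clock: 7.5
tcp_pos: [0.5255, -0.0724, 0.2825]
tcp_rot: [-0.0, -3.141, 0.001]
ft_force: [-0.1, 0.4, -0.7]
grip_width: 0.238
grasp_force: 0.2
```

Request:
send_rows:
  turn:
    - [0,0,0]
    - [0,0,0]
    - [0,0,0]
    - [0,0,0]
    - [0,0,0]
  delta_pos:
    - [0,-0.008,-0.0022]
    - [0,-0.016,-0.004]
    - [0,-0.024,-0.0055]
    - [0,-0.032,-0.0065]
    - [0,-0.0402,-0.007]
  fingers: [0.02,0.02,0.02,0.02,0.02]

```text
clock: 7.92
tcp_pos: [0.5255, -0.1124, 0.2893]
tcp_rot: [0.0, -3.141, 0.0]
ft_force: [-0.7, 0.2, -0.1]
grip_width: 0.235
grasp_force: 0.0
```

Request:
send_rows:
  turn:
    - [0,0,0]
    - [0,0,0]
    - [0,0,0]
    - [0,0,0]
    - [0,0,0]
  delta_pos:
    - [0,-0.008,0]
    - [0,-0.0162,0]
    - [0,-0.0244,0.0005]
    - [0,-0.0324,0.0016]
    - [0,-0.0405,0.003]
  fingers: [0.02,0.02,0.02,0.02,0.02]

```text
clock: 8.33
tcp_pos: [0.5255, -0.1529, 0.2861]
tcp_rot: [0.0, -3.141, 0.0]
ft_force: [0.7, -0.9, 0.7]
grip_width: 0.236
grasp_force: 0.3
```

Request:
send_rows:
  turn:
    - [0,0,0]
    - [0,0,0]
    - [0,0,0]
    - [0,0,0]
    - [0,0,0]
  delta_pos:
    - [0,-0.008,0.0017]
    - [0,-0.016,0.004]
    - [0,-0.0235,0.0066]
    - [0,-0.0312,0.0096]
    - [0,-0.0386,0.013]
  fingers: [0.02,0.02,0.02,0.02,0.02]

```text
clock: 8.75
tcp_pos: [0.5256, -0.1914, 0.273]
tcp_rot: [0.0, -3.142, 0.0]
ft_force: [0.6, -0.6, -0.3]
grip_width: 0.238
grasp_force: 0.4
```

Request:
send_rows:
  turn:
    - [0,0,0]
    - [0,0,0]
    - [0,0,0]
    - [0,0,0]
    - [0,0,0]
  delta_pos:
    - [0,-0.0073,0.0037]
    - [0,-0.0143,0.0077]
    - [0,-0.0212,0.0122]
    - [0,-0.0277,0.017]
    - [0,-0.0342,0.022]
  fingers: [0.02,0.02,0.02,0.02,0.02]

```text
clock: 9.17
tcp_pos: [0.5256, -0.2254, 0.2508]
tcp_rot: [0.001, -3.142, 0.0]
ft_force: [-0.1, 0.2, 0.0]
grip_width: 0.237
grasp_force: 0.0
```

Request:
send_rows:
  turn:
    - [0,0,0]
    - [0,0,0]
    - [0,0,0]
    - [0,0,0]
  delta_pos:
    - [0,-0.001,0]
    - [0,-0.002,0]
    - [0,-0.003,0]
    - [0,-0.003,0]
  fingers: [0.02,0.02,0.02,0.02]

```text
clock: 9.5
tcp_pos: [0.5252, -0.2269, 0.2509]
tcp_rot: [0.001, -3.141, -0.003]
ft_force: [0.2, 2.6, -2.0]
grip_width: 0.233
grasp_force: 1.5
```

Request:
send_rows:
  turn:
    - [0,0,0]
    - [0,0,0]
    - [0,0,0]
    - [0,0,0]
  delta_pos:
    - [0,-0.001,0]
    - [0,-0.002,0]
    - [0,-0.003,0]
    - [0,-0.003,0]
  fingers: [0.02,0.02,0.02,0.02]

```text
clock: 9.83
tcp_pos: [0.5252, -0.227, 0.2509]
tcp_rot: [0.004, -3.141, -0.012]
ft_force: [0.1, 10.4, -1.6]
grip_width: 0.234
grasp_force: 5.3
```

It stops hard at 10 N, so it is on its stop. Now I'll release, lift and check.

Request:
send_rows:
  turn:
    - [0,0,0]
    - [0,0,0]
    - [0,0,0]
    - [0,0,0]
    - [0,0,0]
  delta_pos:
    - [0,0.003,0]
    - [0,0.006,0]
    - [0,0.006,0]
    - [0,0.006,0]
    - [0,0.006,0]
  fingers: [0.024,0.034,0.045,0.045,0.045]

```text
clock: 10.25
tcp_pos: [0.5258, -0.2252, 0.2517]
tcp_rot: [-0.0, 3.141, -0.002]
ft_force: [1.1, 0.5, -0.7]
grip_width: 0.529
grasp_force: 0.0
```

Request:
send_rows:
  turn:
    - [0,0,0]
    - [0,0,0]
    - [0,0,0]
    - [0,0,0]
    - [0,0,0]
  delta_pos:
    - [0,0,-0.015]
    - [0,0,-0.04]
    - [0,0,-0.075]
    - [0,0,-0.11]
    - [0,0,-0.15]
  fingers: [0.045,0.045,0.045,0.045,0.045]

```text
clock: 10.67
tcp_pos: [0.5249, -0.2249, 0.4021]
tcp_rot: [-0.0, -3.14, -0.0]
ft_force: [1.3, 0.1, 0.8]
grip_width: 0.524
grasp_force: 0.0
```

Request:
send_rows:
  turn:
    - [0,0,0]
    - [0,0,0]
    - [0,0,0]
  delta_pos:
    - [0,0,0]
    - [0,0,0]
    - [0,0,0]
  fingers: [0.045,0.045,0.045]

```text
clock: 10.92
tcp_pos: [0.5258, -0.2252, 0.4012]
tcp_rot: [0.0, 3.141, -0.001]
ft_force: [0.5, 0.0, -0.1]
grip_width: 0.525
grasp_force: 0.0
```

Run:
```python
from h import *
s=read_state();print(s['tcp_pos'],s['clock'])
I,D=capture("scene"); I2,_=capture("wrist")
a=cv2.imread('pics/scene0.png'); b=cv2.resize(I[...,::-1],(800,600))
w0=cv2.imread('pics/w0.png'); w=cv2.resize(I2[...,::-1],(800,600))
r=lambda x:cv2.resize(x,(400,300))
cv2.imwrite("pics/f.png",np.vstack([np.hstack([r(a[150:480,200:560]),r(b[150:480,200:560])]),np.hstack([r(w0),r(w)])]))
```

```text
[ 0.52578294 -0.22517302  0.4011642 ] 10.9167
```

View pics/f.png

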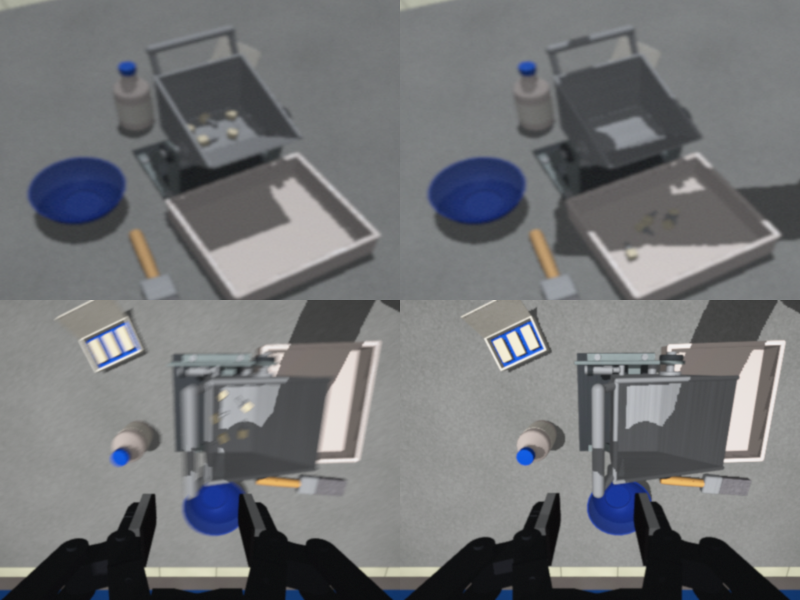

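The before/after pictures match: the skip and bar are in their starting positions, the skip is empty, and five stubs lie in the tray around (655,220). The bystanders haven't moved.

```bash
python3 -c "
from station import *
print(job_done())"
```

```text
the job is handed in; nothing more can be done
None
```

I handed the job in at about 11 s on the clock: all five stubs are in the tray, the skip looks home behind its catch in the final pictures, and the bystanders look untouched; the hand-in did not return a verdict.

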